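Tip a parts tray so that the block slides to its low lip

ROBOT

A 6-joint arm with a two-finger parallel gripper is mounted at the origin on a cart in front of the work surface, level with it; the furniture and walls round the work are solid. World frame = base frame: x ahead of the robot, y to its left, z up, the work surface at z = 0. Lengths are in mm, angles in rad, forces in N, time in s.
With the tool pointing down it reaches from about 350 to 975 mm from the base axis. Payload 4.9 kg.
Tool frame: the origin (TCP) lies at the very end of the fingers, on their centre line; the grasp point (between the pads) lies 19 mm behind it (tcp_to_grasp is the distance from the TCP to the grasp point, in mm); z points along the fingers, y is the line along which they close (so a half turn about z gives the same grasp; the last joint's range is limited). The gripper opens to 85 mm and grips with 20 to 120 N. Pads are 22 mm wide; open, the fingers measure 114 mm over their backs; the gripper's body (76 mm by 85 mm) begins 54 mm behind the grasp point. The pads swing forward as they close: fully open they stand 13 mm farther back than shut.
Start: joints at [-1.432, 0.053, 1.613, -0, 1.476, -0.119], TCP at [159.342, -604.327, 193.504] pointing down, gripper open.
Joint ranges: [-3.01, 3.01], [-1.01, 2.22], [0.06, 2.58], [-1.02, 4.17], [0.09, 2.62], [-3.14, 3.14]. Speed limits (rad/s): [2.57, 2.57, 3.14, 3.14, 3.14, 3.14].

INTERFACE

Orientations are given as a 3x3 rotation matrix whose columns are the frame's x, y, z axes.
In Python, from workcell import * gives the robot as it stands.
- The arm moves only by the tool move_arm, never from a script. Its argument "deltas" is a list of rows, each a list of 7 numbers: the turn, a rotation vector about the world's x, y, z in rad, then the shift along the world's x, y, z in mm, then the gripper command: -1 is fully open, 1 is shut, values between are in proportion. In form: [[wx, wy, wz, dx, dy, dz, claw], ...]. A call has 1 to 20 rows; each row shifts and turns the commanded pose from where the row before left it; what a row does not reach is not made up. A row lasts 1/10 s, in which the tool goes at most 50 mm and 8.59 degrees, less where a joint would pass 70% of its speed; a pose out of reach is approached as far as the arm can. A call with a gripper value outside its range is refused whole. The fingers move at their own pace and stop on an object; "squeeze" is the grip in N (left out, the last holds). Time passes only in rows, so rows that do not move let the fingers close. It gives the time, the measured TCP pose, the force, the opening and the grip force at its end, in the units of the state.
- sense(): the state, without advancing time (a new reading comes with each control period).
- read_camera(name): name is "scene" or "top" or "wrist"; returns a dict with "img" (384x512x3 uint8, blue, green, red), "K" (3x3 intrinsics, pixels), "extrinsics" (4x4, takes a point from world to camera coordinates). Camera axes: x right, y down, z forward; pixel columns grow to the right and rows downward; lengths in mm; the calibration is good to about 2 mm. The wrist camera is an equidistant fisheye: a pixel r from the principal point sees the ray r / f radians off the axis. A picture is of the moment at which its call begins. There is no depth.
- job_done(): hands the job in; it is judged then, once.
The state is a dict: "t": time; "joints": joint angles; "joint_velocities": joint speeds; "joint_efforts": joint torques, N m; "tcp_pos": TCP position; "eef_rot": TCP orientation; "force": force on the tool from outside, world axes, zero at the start; "wrist_torque": the same for the moment, N m; "opening": finger opening in mm; "grasp_force": force on a finger pad.
Only numpy, scipy, OpenCV 4.12 (cv2) and the standard library are available. Lean on these libraries where they do the work, as an engineer would, in place of code of your own. Each camera call takes 0.05 s, during which the arm holds its last target. There are 200 camera calls.

TASK

The small grey parts tray on the plywood board has a contact block lying at its high-walled end, the one nearer to you. Pick the tray up, tip it by about 35 degrees with its low lip (at the far end) downwards and hold it so for a moment, so that the block slides down to the lip, then level the tray and set it down again in the middle of the board with the block still in it at the lip, and let go. Leave the larger black tray, the tape roll and the gauge block where they are.

Things in the scene. Friction and masses are not known exactly. Their poses are not given: they have to be found in the camera images.
- tray_centre (a point): small open grey parts tray to be tipped, 58 mm wide (x), 85 mm long (y), 30 mm tall, walls 2 mm; point at its centre, 15 mm above its underside, z up. The -y end wall, facing roughly away from the robot, is the low lip, 18 mm tall; the other walls are 30 mm. Grasp from above across the 58 mm, on the outsides of the long walls at mid-length (centre of mass). About 80 g with the block.
- block_centre (a point): centre of the white contact block lying flat in the tray, 38 x 36 x 12 mm. It starts near the high end wall, about 16 mm to the tray's +y side of the tray's centre; against the lip it lies about 22 mm to the -y side (a little less if askew). It is slippery: it slides once the tray is tipped more than about 20 degrees, and the lip keeps it in to well past 45 degrees.
- board_top (a point): centre of the top face of the fixed pale plywood board on which the tray stands, 110 mm (its x) by 130 mm (its y), 16 mm thick; z up
- big_tray_centre (a point): centre of the larger open black parts tray, empty, 62 x 95 x 34 mm, standing on the worktop to the left or right of the board; not to be moved
- tape: roll of amber tape lying flat, 72 mm across, 19 mm tall, to the left or right of the board; origin at the centre of its underside; not to be moved
- gauge: black gauge block with two small pins on top, 34 x 60 x 34 mm, to the left or right of the board; origin at the centre of its underside; not to be moved
Things that resemble listed ones, but are neither listed nor needed, are in the scene too. Leave any blue, orange or red look-alike of the part that bears block_centre alone.

How it is judged (in metres and radians):
On the way:
1. the tray is tipped 25 to 45 degrees, low lip downwards, and kept so for 0.3 s (angle between tray_centre's own y axis and vertical between 0.785 and 1.134 rad), for 0.3 s.
At the end, for the whole second after the job is handed in: the small tray stands level (within 8 degrees) on the board, its centre within 25 mm of the board's centre, with the block lying in it at the low lip (block centre 11 to 32 mm on the lip side of the tray's centre) (angle between tray_centre's own z axis and vertical below 0.15 rad and height (world z) of tray_centre below 0.039 m and horizontal distance between tray_centre and board_top below 0.025 m and y of block_centre in the frame of tray_centre between -0.032 and -0.011 m and x of block_centre in the frame of tray_centre between -0.02 and 0.02 m and z of block_centre in the frame of tray_centre below 0.005 m); the robot touches nothing.
It fails at once if the black tray, the tape roll or the gauge block is moved by more than 20 mm (distance of any of big_tray_centre, tape, gauge from where it was at the start of the episode above 0.02 m).
It also fails if it takes over 48 s, if anything falls off the work surface, if the arm or the gripper's body presses on something with over 40 N, if the wrist force passes 120 N, or if a joint passes its speed limit or range.

## Working session

There is one attempt and no reset: what is moved stays moved. The work goes in short steps, Python scripts to look and compute and a tool call to move; the robot and the scene stay as the last step left them, time stands still between calls to the robot, and variables do not carry over. Pictures are saved under pics/ and viewed, at most 10 in all, crops included, and the job is handed in when it is done.

Besides the shell and the picture viewer there is one more tool, called as name(argument=value, ...), one argument or row to a line, values as JSON. move_arm: Moves the arm, as the interface text tells. Its arguments: {"type":"object","properties":{"deltas":{"type":"array","items":{"type":"array","items":{"type":"number"}}},"squeeze":{"type":"number"}},"required":["deltas"]}

```bash
mkdir -p pics; python3 - <<'E'
from workcell import *
import cv2,numpy as np
for n in ("scene","top"):
    c=read_camera(n); cv2.imwrite(f"pics/{n}0.png",c["img"]); print(n,c["K"].tolist(),np.round(c["extrinsics"],4).tolist())
s=sense(); print(s)
E
```

```text
scene [[400.1519016079371, 0.0, 256.9603611166093], [0.0, 400.1519016079371, 191.10909848188066], [0.0, 0.0, 1.0]] [[-0.6885, -0.725, 0.0144, 337.02], [-0.3611, 0.3256, -0.8738, 256.6937], [0.6289, -0.6069, -0.486, 913.2196], [0.0, 0.0, 0.0, 1.0]]
top [[408.9542263297675, 0.0, 253.1348330699094], [0.0, 408.9542263297675, 182.85354980862172], [0.0, 0.0, 1.0]] [[-0.0161, -0.9999, 0.0044, -42.5898], [-0.9885, 0.0152, -0.1503, 507.9705], [0.1502, -0.0067, -0.9886, 1307.2438], [0.0, 0.0, 0.0, 1.0]]
{'t': 0.1, 'joints': array([-1.43203209e+00,  5.33353781e-02,  1.61416547e+00,  3.27045575e-06,
        1.47600956e+00, -1.19033158e-01]), 'joint_velocities': array([ 5.80433391e-05, -1.75153108e-03, -2.50675729e-03,  1.90273253e-03,
       -2.88349241e-04,  4.15937514e-04]), 'joint_efforts': array([ 2.71648314e-03, -3.94906390e+01, -3.71358776e+01,  8.51169989e-05,
        3.98810473e-03, -1.26875355e-05]), 'tcp_pos': array([ 159.23652334, -603.71068699,  192.35317532]), 'eef_rot': array([[ 9.66953992e-01,  2.54950798e-01, -2.62037672e-04],
       [ 2.54950828e-01, -9.66952153e-01,  1.89976814e-03],
       [ 2.30969511e-04, -1.90379510e-03, -9.99998161e-01]]), 'force': array([ 0.75947403,  0.21269578, -0.10129233]), 'wrist_torque': array([-0.0435367 ,  0.02244334, -0.05161335]), 'grasp_force': 0.0, 'opening': 85.68725592419307}
```

View pics/top0.png

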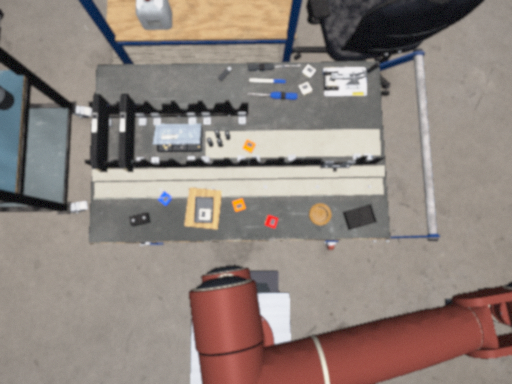

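View pics/scene0.png

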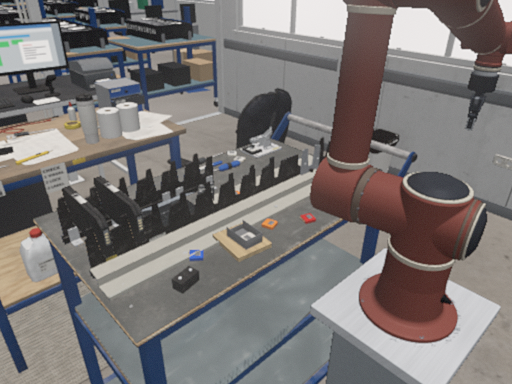

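The top view shows the board at about (203,209), with the tray on it at (205,207) and the block at the near end. The gauge is at (140,219), the tape at (320,214) and the black tray at (360,216). I'll enlarge it and measure.

```bash
cat > h.py <<'E'
from workcell import *
import cv2,numpy as np
def ray(c,u,v):
    E=c["extrinsics"];K=c["K"];R=E[:3,:3];o=-R.T@E[:3,3]
    return o,R.T@np.linalg.inv(K)@np.array([u,v,1.])
def at(c,u,v,z):
    o,d=ray(c,u,v);return o+d*(z-o[2])/d[2]
E
python3 - <<'E'
from h import *
c=read_camera("top");im=c["img"]
cv2.imwrite("pics/crop.png",cv2.resize(im[180:240,120:220],None,fx=8,fy=8,interpolation=cv2.INTER_CUBIC))
h=cv2.cvtColor(im,cv2.COLOR_BGR2HSV)
m=cv2.inRange(h,(10,60,110),(30,255,255));m[:180]=0;m[236:]=0;m[:,:175]=0;m[:,226:]=0
P=cv2.findNonZero(m);r=cv2.minAreaRect(P);print(r)
b=cv2.boxPoints(r);w=np.array([at(c,*p,16) for p in b]);print(w.round(),w.mean(0),np.linalg.norm(np.diff(w,axis=0),axis=1))
for n,u,v in(("gauge",140,219),("tape",320,214),("big",360,216)):print(n,at(c,u,v,15))
E
```

```text
((202.7012176513672, 208.1890411376953), (34.56507110595703, 39.534488677978516), 6.340191841125488)
[[371. 181.  16.]
 [501. 168.  16.]
 [487.  53.  16.]
 [357.  68.  16.]] [428.80701001 117.68907791  16.        ] [131.10471225 115.53277512 130.93838121]
gauge [395.90665441 324.54107911  15.        ]
tape [ 403.03852596 -270.54731315   15.        ]
big [ 394.33191705 -402.82712608   15.        ]
```

View pics/crop.png

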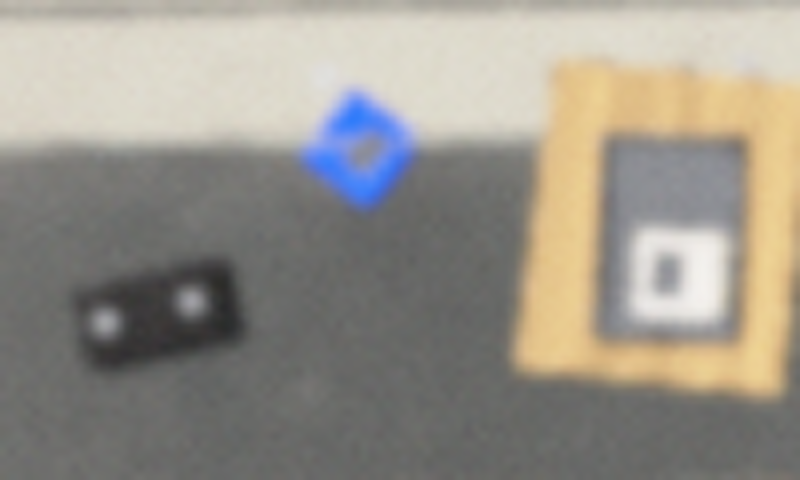

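move_arm(
  deltas=[
    [0,0,-0.015,39,24,0,-1],
    [0,0,-0.015,39,24,0,-1],
    [0,0,-0.015,39,24,0,-1],
    [0,0,-0.015,39,24,0,-1],
    [0,0,-0.015,39,24,0,-1],
    [0,0,-0.015,39,24,0,-1],
    [0,0,-0.015,39,24,0,-1],
    [0,0,-0.015,0,42,0,-1],
    [0,0,-0.015,0,42,0,-1],
    [0,0,-0.015,0,42,0,-1],
    [0,0,-0.015,0,42,0,-1],
    [0,0,-0.015,0,42,0,-1],
    [0,0,-0.015,0,42,0,-1],
    [0,0,-0.015,0,42,0,-1],
    [0,0,-0.015,0,42,0,-1],
    [0,0,-0.015,0,42,0,-1],
    [0,0,-0.015,0,42,0,-1],
    [0,0,-0.015,0,42,0,-1],
    [0,0,-0.015,0,42,0,-1],
    [0,0,-0.015,0,42,0,-1],
  ],
)

```text
t: 2.15
tcp_pos: [431.8, 111.4, 193.4]
eef_rot: [[0.999, -0.043, 0.0], [-0.043, -0.999, -0.0], [0.0, 0.0, -1.0]]
force: [-0.3, 0.3, 0.8]
opening: 85.5
grasp_force: 0.0
```

```bash
python3 - <<'E'
from h import *
c=read_camera("wrist");cv2.imwrite("pics/w1.png",c["img"]);print(c["K"],c["extrinsics"])
s=sense();print(s["t"],s["joints"],s["tcp_pos"],s["eef_rot"])
E
```

```text
[[297.31863964   0.         252.10796892]
 [  0.         297.31863964 193.35451339]
 [  0.           0.           1.        ]] [[-4.26963139e-02 -9.99088016e-01 -4.00384506e-04  1.31025062e+02]
 [-9.49626326e-01  4.04580165e-02  3.10761950e-01  3.66493816e+02]
 [-3.10462341e-01  1.36486054e-02 -9.50487691e-01  5.11998335e+02]
 [ 0.00000000e+00  0.00000000e+00  0.00000000e+00  1.00000000e+00]]
2.2 [ 0.09384451 -0.3980363   2.00949672  0.00489708  1.53002806  1.70218659] [431.2263462  116.67478776 193.3544361 ] [[ 9.99287643e-01 -3.77369861e-02 -3.54305553e-04]
 [-3.77348107e-02 -9.99275866e-01  4.88126669e-03]
 [-5.38253282e-04 -4.86441983e-03 -9.99988024e-01]]
```

View pics/w1.png

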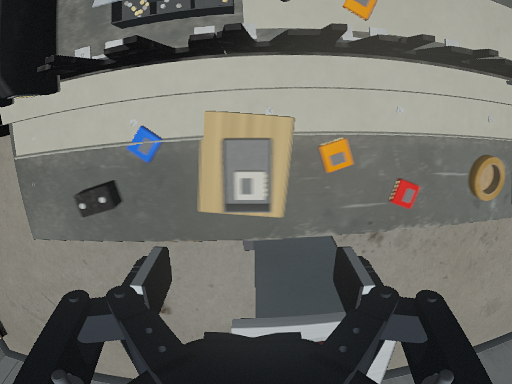

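The wrist view shows the board at (247,163) and the tray at (247,172), with the low lip at the far end. The block is at (250,185). Gauge and tape are well clear. The arm was still settling, so I'll retake a close crop.

```bash
python3 - <<'E'
from h import *
c=read_camera("wrist");c=read_camera("wrist");np.savez("w.npz",K=c["K"],E=c["extrinsics"])
cv2.imwrite("pics/w2.png",cv2.resize(c["img"][100:225,185:310],None,fx=4.8,fy=4.8,interpolation=cv2.INTER_CUBIC))
s=sense();print(s["t"],s["tcp_pos"],s["eef_rot"])
E
```

```text
2.3 [431.73703092 111.60346798 193.18570484] [[ 9.99302022e-01 -3.73503692e-02 -6.47259897e-04]
 [-3.73504741e-02 -9.99302216e-01 -1.50732686e-04]
 [-6.41178329e-04  1.74802942e-04 -9.99999779e-01]]
```

View pics/w2.png

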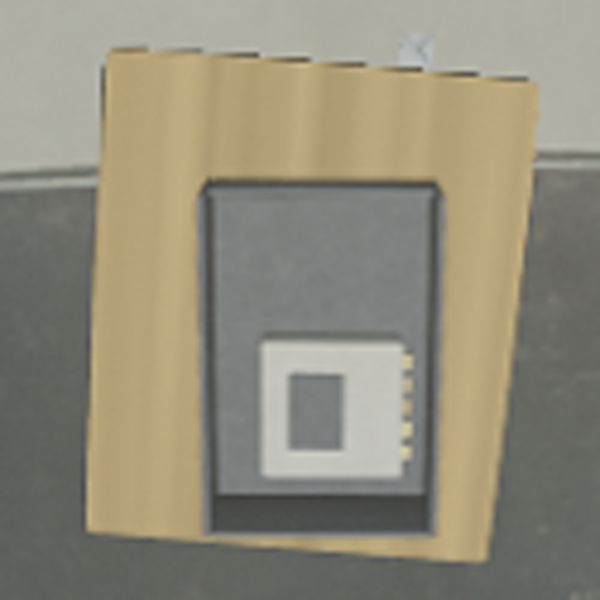

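```bash
cat >> h.py <<'E'
def fat(K,E,u,v,z):
    x=(u-K[0,2])/K[0,0];y=(v-K[1,2])/K[1,1];r=np.hypot(x,y)
    d=np.array([x/r*np.sin(r),y/r*np.sin(r),np.cos(r)]);R=E[:3,:3];o=-R.T@E[:3,3];d=R.T@d
    return o+d*(z-o[2])/d[2]
E
python3 - <<'E'
from h import *
w=np.load("w.npz");f=lambda u,v,z:fat(w["K"],w["E"],185+(u+.5)/4.8-.5,100+(v+.5)/4.8-.5,z)
B=np.array([f(u,v,16) for u,v in((107,50),(538,83),(487,562),(88,532))])
T=np.array([f(u,v,z) for u,v,z in((208,183,34),(437,183,34),(437,536,46),(205,534,46))])
for P in(B,T):
    print(P.round(1),P.mean(0).round(1),np.linalg.norm(np.roll(P,-1,0)-P,axis=1).round(1))
    a=P[:2].mean(0)-P[2:].mean(0);print("yaw",np.arctan2(a[1],a[0]))
E
```

```text
[[502.  166.7  16. ]
 [489.9  59.7  16. ]
 [362.   73.4  16. ]
 [374.4 181.2  16. ]] [432.1 120.2  16. ] [107.6 128.6 108.6 128.5]
yaw -0.10974711793256994
[[469.3 141.5  34. ]
 [467.4  86.9  34. ]
 [382.1  89.   46. ]
 [384.6 146.2  46. ]] [425.9 115.9  40. ] [54.6 86.2 57.2 85.7]
yaw -0.039757178892000145
```

move_arm(
  deltas=[
    [0,0,0,-2,2,-25,-1],
    [0,0,0,-2,2,-25,-1],
    [0,0,0,-2,1,-25,-1],
    [0,0,0,0,0,-25,-1],
    [0,0,0,0,0,-25,-1],
    [0,0,0,0,0,-20,-1],
    [0,0,0,0,0,-15,-1],
    [0,0,0,0,0,-10,-1],
    [0,0,0,0,0,-5,-1],
    [0,0,0,0,0,0,-1],
    [0,0,0,0,0,0,-1],
  ],
)

```text
t: 3.4
tcp_pos: [427.0, 114.5, 19.3]
eef_rot: [[0.999, -0.042, 0.001], [-0.042, -0.999, 0.0], [0.001, -0.0, -1.0]]
force: [-0.0, 0.2, 0.2]
opening: 85.4
grasp_force: 0.0
```

move_arm(
  deltas=[
    [0,0,0,-1,1.5,-1,-0.2],
    [0,0,0,0,0,0,0],
    [0,0,0,0,0,0,0.2],
    [0,0,0,0,0,0,0.2],
    [0,0,0,0,0,0,0.2],
    [0,0,0,0,0,0,0.2],
    [0,0,0,0,0,0,0.2],
    [0,0,0,0,0,0,0.2],
  ],
  squeeze=35,
)

```text
t: 4.2
tcp_pos: [425.3, 116.2, 17.5]
eef_rot: [[0.999, -0.042, -0.0], [-0.042, -0.999, -0.0], [-0.0, 0.0, -1.0]]
force: [0.3, -0.7, -0.5]
opening: 33.8
grasp_force: 0.0
```

move_arm(
  deltas=[
    [0,0,0,0,0,5,0.2],
    [0,0,0,0,0,10,0.2],
    [0,0,0,0,0,15,0.2],
    [0,0,0,0,0,0,0.2],
    [0,0,0,0,0,0,0.2],
  ],
)

```text
t: 4.7
tcp_pos: [426.0, 116.2, 48.3]
eef_rot: [[0.999, -0.042, 0.002], [-0.042, -0.999, 0.0], [0.002, -0.0, -1.0]]
force: [-1.2, -0.6, 0.5]
opening: 34.5
grasp_force: 0.0
```

```bash
python3 - <<'E'
from h import *
c=read_camera("wrist");cv2.imwrite("pics/w3.png",c["img"])
E
```

```text
(no output)
```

View pics/w3.png

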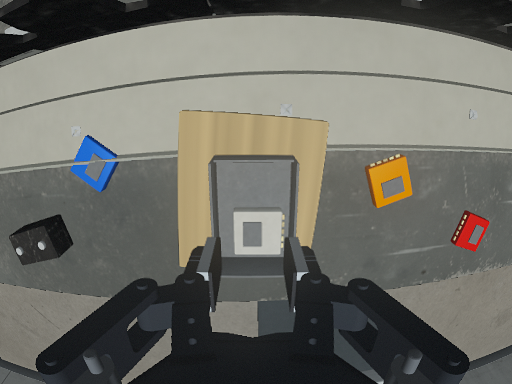

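The fingers closed to the commanded 34 mm with no grip force, so they missed the tray. I'll check the geometry.

```bash
python3 - <<'E'
from h import *
c=read_camera("wrist");K,E=c["K"],c["extrinsics"];s=sense();print(s["tcp_pos"],s["opening"],s["grasp_force"])
def proj(p):
    q=E[:3,:3]@p+E[:3,3];t=np.arctan2(np.hypot(q[0],q[1]),q[2]);n=np.hypot(q[0],q[1]);return (K[:2,2]+K[0,0]*t*q[:2]/n).round(1)
t=s["tcp_pos"];print("tcp",proj(t))
for dy in(-17,17):
  for dz in(0,5,10,20,30):print(dy,dz,proj(t+[0,dy,dz]))
for u,v,z in((298,156,46),(210,156,46),(298,160,34),(211,160,34),(297,274,46),(208,274,46)):print(u,v,z,fat(K,E,u,v,z).round(1))
for u,v in((180,111),(328,122)):print(fat(K,E,u,v,16).round(1))
cv2.imwrite("pics/w4.png",cv2.resize(c["img"][140:340,150:350],None,fx=3,fy=3,interpolation=cv2.INTER_CUBIC))
E
```

```text
[424.96584104 116.14622652  47.09530867] 34.24423431620006 0.0
tcp [254.  225.4]
-17 0 [279.6 224.3]
-17 5 [280.3 227.5]
-17 10 [281.  230.8]
-17 20 [282.4 237.8]
-17 30 [284.1 245.6]
17 0 [228.5 226.3]
17 5 [227.9 229.5]
17 10 [227.3 232.8]
17 20 [226.1 240. ]
17 30 [224.7 247.9]
298 156 46 [470.2  86.9  46. ]
210 156 46 [472.5 141.7  46. ]
298 160 34 [465.1  85.1  34. ]
211 160 34 [467.5 143.   34. ]
297 274 46 [383.8  86.4  46. ]
208 274 46 [386.6 151.2  46. ]
[501.2 165.8  16. ]
[488.9  60.1  16. ]
```

View pics/w4.png

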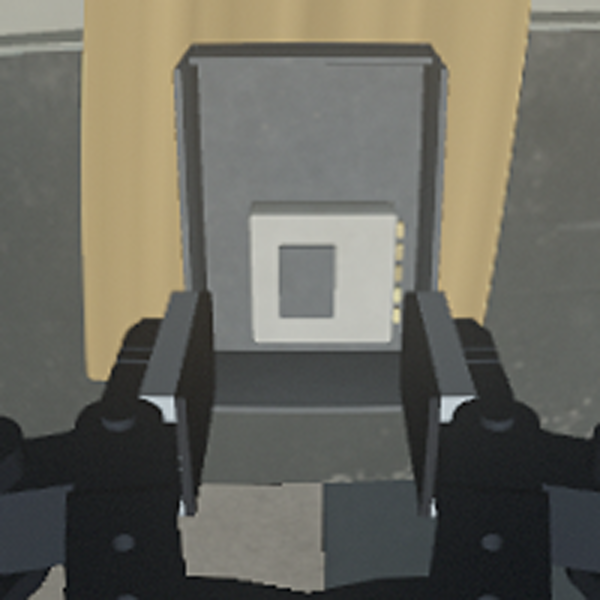

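```bash
python3 - <<'E'
from h import *
c=read_camera("wrist");K,E=c["K"],c["extrinsics"]
f=lambda u,v,z:fat(K,E,150+u/3,140+v/3,z).round(1)
for z in range(45,100,6):print(z,*[f(u,v,z)[:2] for u,v in((212,292),(180,395),(403,292),(440,395))])
E
```

```text
45 [415.7 139.3] [387.9 149.6] [413.9  95.8] [385.2  86.6]
51 [418.7 138.4] [391.8 148.4] [417.   96.4] [389.2  87.5]
57 [421.7 137.6] [395.7 147.2] [420.  97.] [393.1  88.4]
63 [424.7 136.7] [399.6 146. ] [423.   97.6] [397.1  89.3]
69 [427.7 135.9] [403.5 144.9] [426.1  98.2] [401.1  90.2]
75 [430.6 135.1] [407.4 143.7] [429.1  98.8] [405.1  91.1]
81 [433.6 134.2] [411.3 142.5] [432.2  99.4] [409.1  92. ]
87 [436.6 133.4] [415.2 141.3] [435.2 100. ] [413.1  92.9]
93 [439.6 132.5] [419.1 140.1] [438.2 100.6] [417.1  93.8]
99 [442.6 131.7] [423. 139.] [441.3 101.2] [421.1  94.7]
```

Judging by the image, the fingertips are about 38 mm above the reported TCP, so they closed above the walls. I'll open, go down in small steps while watching the force, and check from the side.

move_arm(
  deltas=[
    [0,0,0,1,0,0,-1],
    [0,0,0,0,0,0,-1],
    [0,0,0,0,0,0,-1],
    [0,0,0,0,0,0,-1],
    [0,0,0,0,0,0,-1],
    [0,0,0,0,0,0,-1],
    [0,0,0,0,0,-12,-1],
    [0,0,0,0,0,-10,-1],
    [0,0,0,0,0,-8,-1],
    [0,0,0,0,0,-6,-1],
    [0,0,0,0,0,0,-1],
    [0,0,0,0,0,0,-1],
  ],
)

```text
t: 6.05
tcp_pos: [426.3, 116.2, 11.3]
eef_rot: [[0.999, -0.042, -0.0], [-0.042, -0.999, 0.0], [-0.0, 0.0, -1.0]]
force: [0.3, -0.8, -0.2]
opening: 85.6
grasp_force: 0.0
```

```bash
python3 - <<'E'
from h import *
c=read_camera("scene");K,E=c["K"],c["extrinsics"]
s=sense();print(s["tcp_pos"],s["opening"],s["force"])
u0,v0=190,170
for n,p in (("tcp",s["tcp_pos"]),*((f"y{y}z{z}",np.array([436,116+y,z])) for y in(-43,43) for z in(16,31,46))):
    q=E[:3,:3]@p+E[:3,3];q=K@q/q[2];print(n,((q[:2]-[u0,v0])*6).round())
cv2.imwrite("pics/s2.png",cv2.resize(c["img"][v0:v0+95,u0:u0+110],None,fx=6,fy=6,interpolation=cv2.INTER_CUBIC))
E
```

```text
[426.605607   116.18229168  11.69887794] 85.1253862967672 [ 0.31621838 -0.4895763  -0.10411822]
tcp [313. 410.]
y-43z16 [368. 357.]
y-43z31 [368. 331.]
y-43z46 [369. 304.]
y43z16 [228. 430.]
y43z31 [228. 403.]
y43z46 [227. 376.]
```

View pics/s2.png

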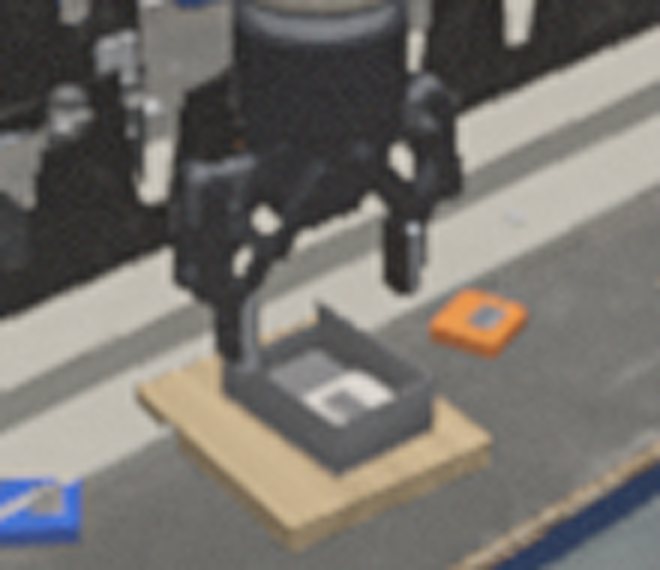

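The side view shows the open tips at about (235,360) and (405,290). That puts them at z≈55, about 43 mm above the reported TCP. The reported TCP is therefore too low by roughly 30–35 mm for shut fingers, so I'll go about 26 mm lower, gently.

move_arm(
  deltas=[
    [0,0,0,0,0,-5,-1],
    [0,0,0,0,0,-5,-1],
    [0,0,0,0,0,-4,-1],
    [0,0,0,0,0,0,-1],
  ],
)

```text
t: 6.5
tcp_pos: [425.5, 116.1, -3.4]
eef_rot: [[0.999, -0.042, -0.002], [-0.042, -0.999, -0.0], [-0.002, 0.0, -1.0]]
force: [0.2, 0.5, -1.0]
opening: 85.2
grasp_force: 0.0
```

move_arm(
  deltas=[
    [0,0,0,0,0,-3,-1],
    [0,0,0,0,0,-3,-1],
    [0,0,0,0,0,-3,-1],
    [0,0,0,0,0,-2,-1],
    [0,0,0,0,0,0,-1],
    [0,0,0,0,0,0,-1],
  ],
)

```text
t: 7.1
tcp_pos: [426.3, 116.2, -13.5]
eef_rot: [[0.999, -0.042, -0.0], [-0.042, -0.999, 0.0], [-0.0, -0.0, -1.0]]
force: [0.6, -1.1, 1.6]
opening: 85.4
grasp_force: 0.0
```

move_arm(
  deltas=[
    [0,0,0,0,0,0,-0.2],
    [0,0,0,0,0,0,0],
    [0,0,0,0,0,0,0.2],
    [0,0,0,0,0,0,0.2],
    [0,0,0,0,0,0,0.2],
    [0,0,0,0,0,0,0.2],
    [0,0,0,0,0,0,0.2],
  ],
  squeeze=35,
)

```text
t: 7.8
tcp_pos: [426.8, 116.2, -13.1]
eef_rot: [[0.999, -0.042, 0.001], [-0.042, -0.999, 0.0], [0.001, -0.0, -1.0]]
force: [0.9, -0.5, 3.1]
opening: 57.5
grasp_force: 39.0
```

Gripped at 57.5 mm with 39 N. Next I lift and tip.

move_arm(
  deltas=[
    [0,0,0,0,0,5,0.2],
    [0,0,0,0,0,10,0.2],
    [0,0,0,0,0,15,0.2],
    [0,0,0,0,0,20,0.2],
    [0,0,0,0,0,20,0.2],
    [0,0,0,0,0,20,0.2],
    [0,0,0,0,0,20,0.2],
    [0,0,0,0,0,10,0.2],
    [0,0,0,0,0,5,0.2],
    [0,0,0,0,0,0,0.2],
  ],
)

```text
t: 8.8
tcp_pos: [426.4, 116.2, 111.8]
eef_rot: [[0.999, -0.042, 0.001], [-0.042, -0.999, 0.0], [0.001, -0.0, -1.0]]
force: [0.3, -0.4, -0.1]
opening: 57.3
grasp_force: 38.6
```

move_arm(
  deltas=[
    [0.001,0.04,0,0,0,0,0.2],
    [0.003,0.06,0,0,0,0,0.2],
    [0.003,0.06,0,0,0,0,0.2],
    [0.003,0.06,0,0,0,0,0.2],
    [0.003,0.06,0,0,0,0,0.2],
    [0.003,0.06,0,0,0,0,0.2],
    [0.003,0.06,0,0,0,0,0.2],
    [0.003,0.06,0,0,0,0,0.2],
    [0.003,0.06,0,0,0,0,0.2],
    [0.003,0.06,0,0,0,0,0.2],
    [0,0.03,0,0,0,0,0.2],
    [0,0,0,0,0,0,0.2],
    [0,0,0,0,0,0,0.2],
    [0,0,0,0,0,0,0.2],
    [0,0,0,0,0,0,0.2],
    [0,0,0,0,0,0,0.2],
    [0,0,0,0,0,0,0.2],
    [0,0,0,0,0,0,0.2],
  ],
)

```text
t: 10.6
tcp_pos: [426.3, 116.2, 111.6]
eef_rot: [[0.819, -0.043, -0.572], [-0.034, -0.999, 0.026], [-0.573, -0.002, -0.819]]
force: [-0.6, -1.2, 0.3]
opening: 57.4
grasp_force: 38.6
```

```bash
python3 - <<'E'
from h import *
a=read_camera("scene")["img"][110:260,180:310];b=read_camera("wrist")["img"]
a=cv2.resize(a,None,fx=2.56,fy=2.56,interpolation=cv2.INTER_CUBIC)
b=cv2.resize(b[60:340,120:380],(357,384));cv2.imwrite("pics/t.png",np.hstack([a,b]))
E
```

```text
(no output)
```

View pics/t.png

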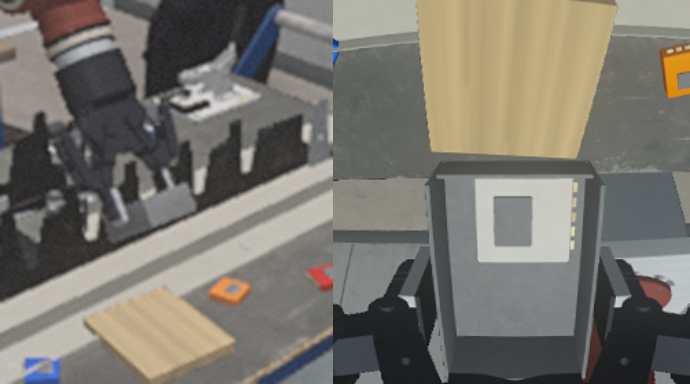

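The block has slid against the lip (right half, block at about (520,215)) and the tray is held firmly. Now I level it, centre it over the board and lower it.

move_arm(
  deltas=[
    [0,-0.03,0,0,0,0,0.2],
    [-0.003,-0.06,0,0,0,0,0.2],
    [-0.003,-0.06,0,0,0,0,0.2],
    [-0.003,-0.06,0,1,1,0,0.2],
    [-0.003,-0.06,0,1,1,0,0.2],
    [-0.003,-0.06,0,1,1,0,0.2],
    [-0.003,-0.06,0,1,1,0,0.2],
    [-0.003,-0.06,0,1,0,0,0.2],
    [-0.003,-0.06,0,1,0,0,0.2],
    [-0.003,-0.06,0,0,0,0,0.2],
    [-0.001,-0.04,0,0,0,0,0.2],
    [0,0,0,0,0,0,0.2],
    [0,0,0,0,0,0,0.2],
  ],
)

```text
t: 12.0
tcp_pos: [432.2, 120.2, 111.8]
eef_rot: [[0.999, -0.042, 0.0], [-0.042, -0.999, 0.0], [0.0, -0.0, -1.0]]
force: [0.4, -0.2, -1.3]
opening: 57.8
grasp_force: 38.6
```

move_arm(
  deltas=[
    [0,0,0,0,0,-10,0.2],
    [0,0,0,0,0,-20,0.2],
    [0,0,0,0,0,-20,0.2],
    [0,0,0,0,0,-20,0.2],
    [0,0,0,0,0,-20,0.2],
    [0,0,0,0,0,-12,0.2],
    [0,0,0,0,0,-8,0.2],
    [0,0,0,0,0,-5,0.2],
    [0,0,0,0,0,-4,0.2],
    [0,0,0,0,0,-3,0.2],
    [0,0,0,0,0,-2,0.2],
    [0,0,0,0,0,0,0.2],
    [0,0,0,0,0,0,0.2],
  ],
)

```text
t: 13.3
tcp_pos: [432.6, 120.2, -12.1]
eef_rot: [[0.999, -0.042, 0.001], [-0.042, -0.999, 0.0], [0.001, -0.0, -1.0]]
force: [-0.1, -0.9, -0.7]
opening: 57.2
grasp_force: 38.6
```

move_arm(
  deltas=[
    [0,0,0,0,0,-1,0.2],
    [0,0,0,0,0,-0.5,0.2],
    [0,0,0,0,0,0,0.2],
  ],
)

```text
t: 13.6
tcp_pos: [432.8, 120.2, -13.1]
eef_rot: [[0.999, -0.042, 0.0], [-0.042, -0.999, 0.0], [0.0, -0.0, -1.0]]
force: [-1.5, 0.3, 6.4]
opening: 57.5
grasp_force: 39.2
```

move_arm(
  deltas=[
    [0,0,0,0,0,0,-0.3],
    [0,0,0,0,0,0,-0.5],
    [0,0,0,0,0,0,-0.8],
    [0,0,0,0,0,0,-1],
    [0,0,0,0,0,0,-1],
    [0,0,0,0,0,0,-1],
    [0,0,0,0,0,10,-1],
    [0,0,0,0,0,20,-1],
    [0,0,0,0,0,30,-1],
    [0,0,0,0,0,40,-1],
    [0,0,0,0,0,40,-1],
    [0,0,0,0,0,40,-1],
    [0,0,0,0,0,20,-1],
    [0,0,0,0,0,0,-1],
    [0,0,0,0,0,0,-1],
    [0,0,0,0,0,0,-1],
  ],
)

```text
t: 15.2
tcp_pos: [431.3, 120.1, 184.2]
eef_rot: [[0.999, -0.042, -0.003], [-0.042, -0.999, -0.0], [-0.003, 0.0, -1.0]]
force: [1.2, -0.6, -0.4]
opening: 85.5
grasp_force: 0.0
```

```bash
python3 - <<'E'
from h import *
c=read_camera("wrist");np.savez("w.npz",K=c["K"],E=c["extrinsics"])
cv2.imwrite("pics/f.png",cv2.resize(c["img"][100:225,185:310],None,fx=4.8,fy=4.8,interpolation=cv2.INTER_CUBIC))
E
```

```text
(no output)
```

View pics/f.png

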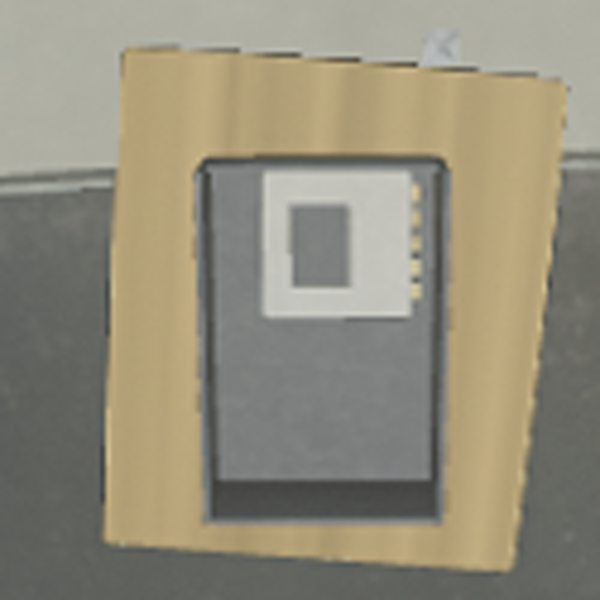

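The tray stands level in the middle of the board, with the block at the lip (block at about (335,245) in the crop). The gripper is clear, so I'm handing in.

```bash
python3 -c "
from workcell import *
print(job_done())"
```

```text
the job is handed in; nothing more can be done
None
```

The tray was tipped about 35 degrees, held there for over half a second and set down level in the middle of the board with the block at its lip; the gripper is clear and the job is handed in (no verdict was returned).

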